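# Unpack a printing block from its carton

## Task

Swing both flaps of the carton on the sloped stand open, leaning well back past upright so that they stay clear of the mouth. Then draw the printing block out of its gap in the packing by its exposed top edge and set it down upright in the aluminium tray; put it down before letting go rather than dropping it. Leave the ink tin, the small bottle, the tape roll, the ink tube and the little wooden bar where they are.

Things in the scene. Friction and masses are not known exactly. Their poses are not given: they have to be found in the camera images.
- stand: Fixed grey steel stand; on its sloping top a fixed brown cardboard carton, tilted 30 degrees about the stand's y so that its mouth leans to the stand's -x. Origin on the bench, 55 mm below the middle of the carton's underside; z up. In this frame the carton's up is n = (-0.5, 0, 0.866), its slope direction (to its higher end) u = (0.866, 0, 0.5), its width y. Place and yaw vary.
- carton_mouth (a point): Middle of the carton's mouth, level with its rim (in the stand's frame -46, 0, 135 mm); axes as the stand's. Carton outside: 160 mm along u, 170 along y, 92 high along n; walls 5, floor 4.
- gap (a point): Middle of the gap in the carton's packing, level with the packing's top (40 mm below carton_mouth along n). Grey packing fills the carton to this level but for this one gap, 27 mm wide along u, running the carton's full width along y and down to its floor. Axes as the stand's.
- flap_left (a joint): Angle of the cardboard flap hinged on the carton's +y rim: 0 = shut over the mouth, 1.57 = square to it, stops at 2.6 leaning outwards. Starts ajar (0.7 to 1.05). Stiff hinge (0.04 N m): it stays where left. Pushed straight sideways at a small angle its edge can bind: follow its swing. Hinge line along u. Flap 148 mm along u, 76 from hinge to free edge, 4 thick.
- flap_right (a joint): The like flap hinged on the carton's -y rim; same values and sizes. Shut, the two free edges would be 12 mm apart.
- flap_left_hinge (a point): Middle of the hinge line of the left flap, on the carton's +y rim (82 mm along y from carton_mouth).
- flap_right_hinge (a point): Middle of the hinge line of the right flap, on the carton's -y rim.
- flap_left_edge (a point): Middle of the free edge of the left flap.
- flap_right_edge (a point): Middle of the free edge of the right flap.
- block_center (a point): Centre of the loose printing block (0.08 to 0.17 kg), wood with a dark facing: 24 mm (x) by 80 (y) by 80 (z, upright). At first it stands in the gap, x along u, z along n, up to 30 mm either way along y; its upper 32 mm clear the packing, its top is 8 mm below the carton's rim, with 63 mm free to the carton's wall on either side along u.
- block: The same printing block; origin at the centre of its lower edge face, 40 mm below block_center along its z.
- tray_in (a point): Centre of the inner floor of the fixed aluminium tray, a plain shallow tray 150 mm (x) by 190 mm (y) outside, 12 high, walls and floor 4 mm (inner floor 4 mm above the bench). Place and yaw vary.
- ink_tin: Bystander, to be left alone: closed steel ink tin, 60 mm in diameter, 60 mm tall. Origin at its underside.
- dropper: Bystander, to be left alone: small bottle with a white cap, 34 mm in diameter, 95 mm tall. Origin at its underside.
- tape: Bystander, to be left alone: roll of paper tape lying flat, 96 mm in diameter, 25 mm tall. Origin at its underside.
- ink_tube: Bystander, to be left alone: aluminium ink tube lying down, about 95 mm long. Origin at its underside.
- scraper: Bystander, to be left alone: pale wooden bar lying flat, 90 x 40 x 16 mm. Origin at its underside.
Not all that is in view belongs to the job. Leave any purple or yellow look-alike of the block alone. Of the things shaped like the part that bears tray_in, the aluminium one is meant.

How it is judged (in metres and radians):
On the way, in this order (a step that is already met when the one before it is completed fails the run):
1. both flaps swung open past upright (each beyond 1.7 rad) (value of joint each of flap_left, flap_right above 1.7 rad), for 0.2 s.
2. the block is drawn out of the carton in the gripper (its centre more than 100 mm from the middle of the mouth) (contact force between block and the fingers above 0.5 N and distance between block_center and carton_mouth above 0.1 m), for 0.1 s.
3. the block stands upright on the tray's floor while still held (x of block_center in the frame of tray_in between -0.062 and 0.062 m and y of block_center in the frame of tray_in between -0.085 and 0.085 m and z of block_center in the frame of tray_in between 0.034 and 0.046 m and angle between block_center's own z axis and vertical below 0.1 rad and contact force between block and the fingers above 0.5 N), for 0.1 s.
At the end, for the whole second after the job is handed in: Both flaps are open beyond 1.7 rad; the block stands upright (within 0.1 rad) and at rest on the tray's floor (centre 34 to 46 mm above it, within 62 mm along the tray's x and 85 mm along its y of the tray's centre), let go (all of step 1 and x of block_center in the frame of tray_in between -0.062 and 0.062 m and y of block_center in the frame of tray_in between -0.085 and 0.085 m and z of block_center in the frame of tray_in between 0.034 and 0.046 m and angle between block_center's own z axis and vertical below 0.1 rad and linear speed of block below 0.02 m/s); the robot touches nothing.
It fails at once if the ink tin, small bottle, tape roll, ink tube or wooden bar is pushed more than 30 mm from its place (distance of any of ink_tin, dropper, tape, ink_tube, scraper from where it was at the start of the episode above 0.03 m).
It also fails if it takes over 72 s, if anything falls off the work surface, if the arm or the gripper's body presses on something with over 40 N, if the wrist force passes 120 N, or if a joint passes its speed limit or range.

## Robot

A 6-joint arm with a two-finger parallel gripper is mounted at the origin on the work surface. World frame = base frame: x ahead of the robot, y to its left, z up, the work surface at z = 0. Lengths are in mm, angles in degrees, forces in N, time in s.
With the tool pointing down it reaches from about 300 to 850 mm from the base axis. Payload 4.2 kg.
Tool frame: the origin (TCP) lies midway between the tips of the shut fingers; the grasp point (between the pads) lies 19 mm behind it (env.grip_point_offset is the distance from the TCP to the grasp point, in mm); z points along the fingers, x is the direction in which the jaws open and shut, and the axes are right-handed (so a half turn about z gives the same grasp; the last joint's range is limited). The gripper opens to 91 mm and grips with 3 to 60 N. Pads are 32 mm wide; open, the fingers measure 118 mm over their backs; the gripper's body (76 mm by 178 mm) begins 60 mm behind the grasp point.
Start: joints at [75.459, 18.312, 89.639, -0, 72.044, -1.146], TCP at [133.215, 559.372, 213.976] pointing down, gripper open.
Joint ranges: [-177.97, 177.97], [-48.28, 115.42], [12.27, 149.76], [-77.06, 257.06], [2.81, 150.46], [-146.56, 146.56]. Speed limits (degrees/s): [147.25, 147.25, 180, 180, 180, 180].

## Interface

Orientations are given as [roll, pitch, yaw] about the fixed x, y, z axes, in that order (R = Rz(yaw) Ry(pitch) Rx(roll)).
In Python, from workcell import env gives the robot as it stands.
- The arm moves only by the shell command python3 -m pendant 'ROWS' [FORCE]. ROWS is JSON, a list of rows, each an object with "xyz": the shift along the tool's x, y, z in m, a list of three; "roll": the turn about the tool's z in degrees; "jaw": the closure, from 0 (fully open) to 1 (shut). A call has exactly 8 rows; each row is the pose to reach, as a shift and turn from the pose commanded when the call began, along the tool's axes at that moment; what a row does not reach only later rows make up. A row lasts 1/8 s, in which the tool goes at most 62.5 mm and 10.7 degrees, less where a joint would pass 70% of its speed; a pose out of reach is approached as far as the arm can. A call with a gripper value outside its range is refused whole. The fingers move at their own pace and stop on an object; FORCE is the grip in N (left out, the last holds). Time passes only in rows, so rows that repeat a pose let the fingers close, or fill a call up. It gives the time, the measured TCP pose, the force and the opening at its end, in the units of the state.
- env.state(): the state, without advancing time (a new reading comes with each control period).
- env.grab_frame(name): name is "side" or "top" or "wrist"; returns (picture, depth): 420x560x3 uint8, blue, green, red; 420x560 float32, mm along the optical axis (not along the pixel's ray), 0 where there is no reading.
- env.camera_params(name): a dict with "camera_matrix" (3x3 intrinsics, pixels), "D" ([k1, k2, p1, p2, k3] as OpenCV has them; the pictures are not rectified), "cam_to_world" (4x4, takes a point from camera to world coordinates); the wrist camera has in their place "hand_eye" (4x4, takes a point from camera to tool coordinates, whose origin is the TCP and whose axes are the tool frame's). Camera axes: x right, y up, looking along -z (the intrinsics and any distortion apply to the point x, -y, -z); pixel columns grow to the right and rows downward; lengths in mm; the calibration is good to about 2 mm. A picture is of the moment at which its call begins: read the wrist's pose just before it. camera_params takes no time and is no camera call.
- env.job_done(): hands the job in, once; it reports no verdict.
The state is a dict: "time_s": time; "qpos": joint angles; "qvel": joint speeds; "effort": joint torques, N m; "ee_pos": TCP position; "ee_rot": TCP orientation; "force": force on the tool from outside, world axes, zero at the start; "torque": the same for the moment, N m; "gripper_width": finger opening in mm.
Only numpy, scipy, OpenCV 4.12 (cv2) and the standard library are available. Lean on these libraries where they do the work, as an engineer would, in place of code of your own. Each camera call takes 0.05 s, during which the arm holds its last target. There are 200 camera calls.

## Working session

There is one attempt and no reset: what is moved stays moved. The work goes in short steps, Python scripts to look and compute and a shell command to move; the robot and the scene stay as the last step left them, time stands still between calls to the robot, and variables do not carry over. Pictures are saved under pics/ and viewed, about 8 in all and at most 12, crops included, and the job is handed in when it is done.

```bash
ls; mkdir -p pics; cat > h.py <<'E'
import numpy as np, cv2
from scipy.spatial.transform import Rotation as R
from workcell import env
def tcp():
    s=env.state(); T=np.eye(4); T[:3,:3]=R.from_euler('xyz',s['ee_rot'],degrees=True).as_matrix(); T[:3,3]=s['ee_pos']; return T
def cloud(name):
    p=env.camera_params(name)
    T=tcp()@np.array(p['hand_eye']) if name=='wrist' else np.array(p['cam_to_world'])
    im,d=env.grab_frame(name)
    h,w=d.shape; v,u=np.mgrid[:h,:w]
    n=cv2.undistortPoints(np.stack([u,v],-1).reshape(-1,1,2).astype(float),np.array(p['camera_matrix'],float),np.array(p['D'],float)).reshape(h,w,2)
    P=np.stack([n[...,0]*d,-n[...,1]*d,-d],-1)@T[:3,:3].T+T[:3,3]
    P[d==0]=np.nan
    return im,d,P
E
python3 - <<'E'
from h import *
np.set_printoptions(suppress=True,precision=1)
print(env.state(),env.grip_point_offset)
for n in('side','top'):
    im,d,P=cloud(n); cv2.imwrite(f'pics/{n}0.png',im); np.save(f'{n}0.npy',P)
    print(n,np.array(env.camera_params(n)['cam_to_world'])[:3,3])
E
```

```text
pics
{'time_s': 0.0, 'qpos': array([75.5, 18.4, 89.7, -0. , 72. , -1.1]), 'qvel': array([ 0.1, -0.2,  0. , -0. , -0.1, -0. ]), 'effort': array([  0. , -41.2, -23.2,   0.1,   0. ,  -0. ]), 'ee_pos': array([133.1, 558.9, 213.1]), 'ee_rot': array([180. ,   0.1,  76.6]), 'force': array([-1.1,  0.3,  0. ]), 'torque': array([-0.,  0.,  0.]), 'gripper_width': 91.36850982695178} 18.8
side [ 159.5 -743.4  808.8]
top [ 433.3   -1.5 1083.5]
```

View pics/top0.png

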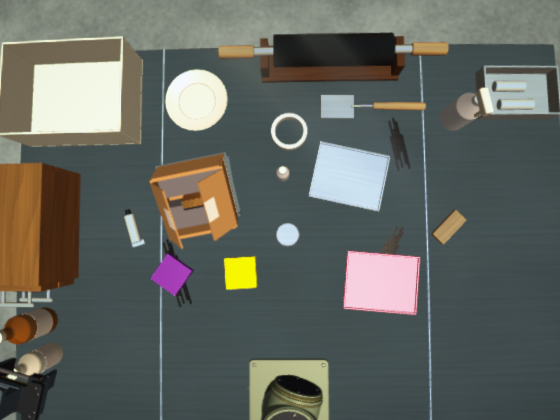

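View pics/side0.png

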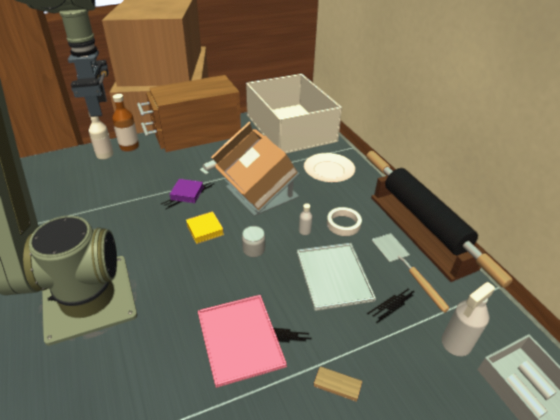

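Top view: the carton is near (195,195), with the dark-faced block inside at about (190,200). The aluminium tray is at (349,176) and the pink tray at (382,282) is a decoy. The yellow (240,272) and purple (171,275) blocks are look-alikes. Bystanders: tin (287,234), bottle (283,172), tape (289,131), tube (133,228), bar (450,226). Next is a close crop with positions.

```bash
python3 - <<'E'
from h import *
np.set_printoptions(suppress=True,precision=0,linewidth=200)
P=np.load('top0.npy'); im=cv2.imread('pics/top0.png')
c=cv2.resize(im[140:260,130:270],None,fx=5,fy=5,interpolation=cv2.INTER_CUBIC)
for k in range(0,140,20): cv2.putText(c,str(130+k),(k*5,10),0,.35,(255,255,255),1)
for k in range(0,120,20): cv2.putText(c,str(140+k),(0,k*5+4),0,.35,(255,255,255),1)
cv2.imwrite('pics/crop.png',c)
for (u,v) in [(349,176),(287,234),(283,172),(289,131),(133,228),(450,226),(240,272),(171,275),(382,282)]: print((u,v),P[v,u])
print('carton z');print(np.c_[np.r_[150:250:5],P[150:250:5,140:250:5,2]])
print('tray corners z ~ ')
m=(np.abs(P[...,2]-12)<6)
for (u,v) in [(320,143),(389,155),(380,210),(309,199)]: print(P[v,u])
E
```

```text
(349, 176) [ 584. -166.    2.]
(287, 234) [432.   1.  57.]
(283, 172) [584.   9.  93.]
(289, 131) [710.  -7.  -1.]
(133, 228) [450. 408.  27.]
(450, 226) [ 448. -426.   13.]
(240, 272) [334. 125.  23.]
(171, 275) [327. 305.  27.]
(382, 282) [ 303. -246.    4.]
carton z
[[150.   3.  -0.  -2.  -0.  -5.  -2.   0.  -3.  -0.   1.   0.  -4.  -0.  -0.   1.  -1.   0.  -0.  -2.  -1.   1.  -2.]
 [155.  -1.  -2.  -4.  -2.   1.  -2.  -1.  -2.   2.  -1.  -0.  -0.  -0.   1.  93.  92. 101.  89.   1.  -0.   3.  -2.]
 [160.  -2.   0.  -2.   3.   2.   2.  -0.  -2.  -3.  92.  94. 102. 113. 117. 132. 137. 133.  87.   0.   2.  -5.  -2.]
 [165.  -1.   2.  -2.  -2.  92.  95. 101. 106. 114. 134. 139. 143. 151. 154. 164. 170. 163. 105.  -1.   3.   3.  -3.]
 [170.  -2.  -2.   0.  -1. 127. 138. 143. 148. 159. 165. 170. 172. 173. 173. 171. 131. 178. 120.   7.  -1.  -1.   0.]
 [175.  -2.   1.  -1. 158. 163. 169. 174. 176. 170. 177. 130. 126. 126. 124. 194. 184. 176. 136.  66.   4.   3.   2.]
 [180.  -2.   0. 170. 173. 176. 129. 128. 126. 125. 123. 124. 121. 119. 207. 191. 183. 171. 154.  59.  -4.   2.  -1.]
 [18
[... 916 characters left out ...]
4. 119. 110.  -3.   0.]
 [225.   1.   3.   1.   0.  -3. 122. 162. 183.  66.  64.  66.  64.  68.  74. 167. 156. 142. 129. 117. 105.  -3.   2.]
 [230.  -2.  -4.  -1.   2.  -2.  -2. 141. 177.  74.  79.  nan  88.  91.  94.  95. 155. 140. 124.  -4.   2.   1.   2.]
 [235.   0.   1.  -1.   0.  -1.   1. 118. 160.  95.  94.  93.  93.   0.  -0.  -5. 150. 136.   2.   1.   1.   1.  -5.]
 [240.  15.  -3.  -0.  -0.  -0.  -0.  -3. 137. 160.  -3.  -3.  -0.   1.  -2.  -1.   0.   0.  -2.   1.   1.  -2.  -3.]
 [245.  -1.  -1.   2.  -2.   2.   3.  -1.  -0. 154.  -1.  -1.  -2.   1.   3.   1.  nan  -6.  -2.  -3.   2.  -3.  -0.]]
tray corners z ~ 
[673. -89.  11.]
[nan nan nan]
[ 493. -247.   -2.]
[524. -58.   2.]
```

View pics/crop.png

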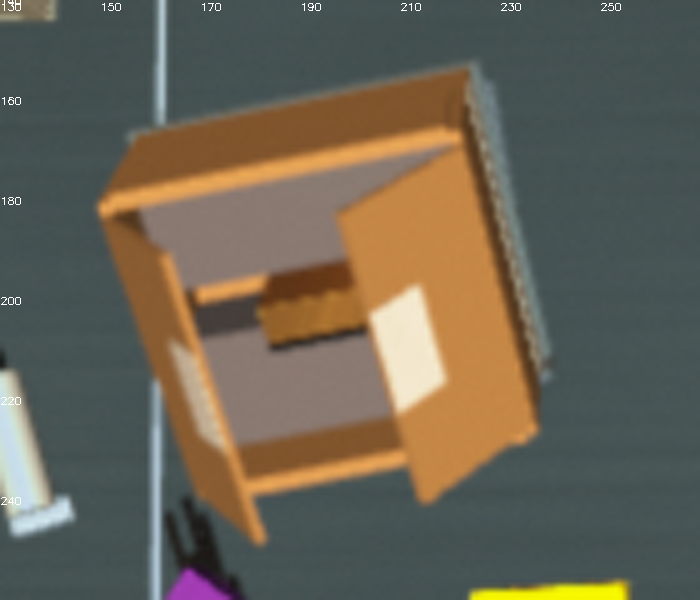

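Crop: the mouth opens toward the robot. The left flap (edge about (178,230)) is steeper and the right flap (edge about (205,215)) is shallower. The wooden block sits at about (185–202,200), partly under the right flap; neither look-alike is inside the carton. Next I fit the carton, flap, block and tray poses to the depth clouds.

```bash
cat > fit.py <<'E'
from h import *
from scipy.optimize import least_squares
B=lambda a,b,c:np.array([a,b,c],float)
def sd(p,b):
    c=b.mean(1);h=(b[:,1]-b[:,0])/2;q=abs(p-c)-h
    return np.linalg.norm(np.maximum(q,0),axis=1)+np.minimum(q.max(1),0)
walls=[B([75,80],[-85,85],[-92,0]),B([-80,-75],[-85,85],[-92,0]),B([-80,80],[80,85],[-92,0]),B([-80,80],[-85,-80],[-92,0]),B([-75,-13.5],[-80,80],[-92,-40]),B([13.5,75],[-80,80],[-92,-40])]
def frame(q):
    return R.from_euler('z',q[2]).as_matrix()@np.array([[.866,0,-.5],[0,1,0],[.5,0,.866]])
def local(P,q): return (P-[q[0],q[1],135+q[6]])@frame(q)
def res(q,P,block=True):
    p=local(P,q); D=[sd(p,w) for w in walls]
    if block: D.append(sd(p,B([-12,12],[q[5]-40,q[5]+40],[-88,-8])))
    for s,th in((1,q[3]),(-1,q[4])):
        y=82-s*p[:,1]; c,S=np.cos(th),np.sin(th)
        D.append(sd(np.c_[p[:,0],y*c+p[:,2]*S,-y*S+p[:,2]*c],B([-74,74],[0,76],[-2,2])))
    return np.min(np.abs(D),0)
def fit(P,q0,block=True):
    q0=np.array(q0,float)
    for it in range(3):
        p=local(P,q0); S=P[(abs(p[:,0])<95)&(abs(p[:,1])<110+60*(it>=0))&(p[:,2]>-80)&(p[:,2]<95)]
        r=least_squares(lambda q:np.r_[res(q,S,block),(q[6])*3],q0,loss='soft_l1',f_scale=3,x_scale=[5,5,.05,.1,.1,5,2]); q0=r.x
    return q0,np.median(res(q0,S,block)),len(S)
E
python3 - <<'E'
from fit import *
np.set_printoptions(suppress=True,precision=3,linewidth=160)
Pt=np.load('top0.npy');Ps=np.load('side0.npy')
near=lambda P:(lambda Q:Q[np.isfinite(Q).all(1)&(Q[:,2]>15)&(np.hypot(Q[:,0]-530,Q[:,1]-240)<200)])(P.reshape(-1,3))
A,S=near(Pt),near(Ps)
for nm,D in(('top',A),('side',S),('both',np.r_[A,S])):
    for y0 in (-.2,.25): print(nm,fit(D,[525,235,y0,1.1,.8,-10,0]))
im=cv2.imread('pics/top0.png').astype(int)
# tray: points just above bench region, use picture brightness
b=im[...,0]; u,v=np.meshgrid(np.arange(560),np.arange(420))
m=((b>120)&(u>300)&(u<398)&(v>137)&(v<216)).astype(np.uint8)
m=cv2.morphologyEx(m,cv2.MORPH_OPEN,np.ones((5,5)))
n,l,st,_=cv2.connectedComponentsWithStats(m);k=1+np.argmax(st[1:,4]);print(st[k])
ct=cv2.findContours((l==k).astype(np.uint8),0,1)[0][0][:,0]
p=env.camera_params('top');T=np.array(p['cam_to_world'])
x=cv2.undistortPoints(ct.reshape(-1,1,2).astype(float),np.array(p['camera_matrix'],float),np.array(p['D'],float))[:,0]
d=np.c_[x[:,0],-x[:,1],-np.ones(len(x))]@T[:3,:3].T
W=T[:3,3]+d*((10-T[2,3])/d[:,2])[:,None]
print('tray',cv2.minAreaRect(W[:,:2].astype(np.float32)))
for q in env.camera_params('wrist').items(): print(q)
E
```

```text
top (array([505.192, 218.802,   0.185,   1.027,   0.864,  12.2  ,  -0.155]), np.float64(0.9001851799821976), 5550)
top (array([505.202, 218.808,   0.185,   1.027,   0.864,  -9.574,  -0.137]), np.float64(0.898212503319499), 5550)
side (array([ 499.754,  215.102,    0.183,    1.028,    0.854, -557.989,    1.639]), np.float64(1.0348462200581388), 3897)
side (array([ 501.025,  212.212,    0.183,    1.041,    0.842, -579.478,   -0.826]), np.float64(1.1224941003027613), 3946)
both (array([505.053, 215.398,   0.179,   1.074,   0.875,  -6.73 ,  -0.15 ]), np.float64(1.1532069627664896), 9526)
both (array([505.056, 215.396,   0.179,   1.074,   0.875,  -6.27 ,  -0.152]), np.float64(1.1542967209111321), 9526)
[ 309  142   81   69 4137]
tray ((584.4612426757812, -164.86476135253906), (192.29620361328125, 152.8734588623047), 77.13800048828125)
('camera_matrix', array([[330.562,   0.   , 274.39 ],
       [  0.   , 330.562, 207.501],
       [  0.   ,   0.   ,   1.   ]]))
('D', array([-0.052,  0.   ,  0.   ,  0.   ,  0.   ]))
('hand_eye', array([[   1.   ,   -0.   ,   -0.   ,   -0.427],
       [  -0.   ,   -0.968,   -0.251,  -69.75 ],
       [  -0.   ,    0.251,   -0.968, -171.508],
       [   0.   ,    0.   ,    0.   ,    1.   ]]))
```

Fits agree: mouth at about (505,218,135), yaw 10.6°, flaps at about 1.03 and 0.87 rad. The tray is at (584,-165) with yaw −12.9°, and the fitted size of 192×153 matches the given one. I'll move above the mouth with the jaws shut, tool x along the stand's x.

```bash
python3 -m pendant '[{"xyz":[0,0,-0.05],"roll":8,"jaw":1},{"xyz":[0,0,-0.107],"roll":16,"jaw":1},{"xyz":[-0.022,0.045,-0.107],"roll":24,"jaw":1},{"xyz":[-0.05,0.1,-0.107],"roll":32,"jaw":1},{"xyz":[-0.075,0.15,-0.107],"roll":40,"jaw":1},{"xyz":[-0.1,0.2,-0.107],"roll":50,"jaw":1},{"xyz":[-0.125,0.25,-0.107],"roll":58,"jaw":1},{"xyz":[-0.15,0.3,-0.107],"roll":66,"jaw":1}]'
cat > to.py <<'E'
import sys
from fit import *
# usage: to.py x y z : stand-frame offset from mouth of TCP target -> shift in tool axes; also where TCP is now
q=[505.2,218.0,.184]; Rz=R.from_euler('z',q[2]).as_matrix(); m=np.array([q[0],q[1],135])
T=tcp(); np.set_printoptions(suppress=True,precision=1)
l=Rz.T@(T[:3,3]-m); print('now stand-xyz rel mouth',l,'yaw',env.state()['ee_rot'],'F',env.state()['force'],'w',env.state()['gripper_width'],'t',env.state()['time_s'])
if len(sys.argv)>3: print('shift',T[:3,:3].T@(m+Rz@np.array(sys.argv[1:4],float)-T[:3,3]))
E
python3 to.py 12.8 20 185
```

```text
time_s: 1.1
ee_pos: [391.3, 342.5, 320.6]
ee_rot: [180.0, 0.0, 10.3]
force: [0.6, 0.5, -1.1]
gripper_width: 14.2
now stand-xyz rel mouth [-89.2 143.2 185.6] yaw [180.    0.   10.3] F [ 0.6  0.5 -1.1] w 14.157349212297454 t 1.1
shift [102.4 122.9   0.6]
```

```bash
python3 -m pendant '[{"xyz":[0.034,0.041,0],"roll":0,"jaw":1},{"xyz":[0.07,0.082,0],"roll":0,"jaw":1},{"xyz":[0.102,0.123,0],"roll":0,"jaw":1},{"xyz":[0.102,0.123,0.02],"roll":0,"jaw":1},{"xyz":[0.102,0.123,0.05],"roll":0,"jaw":1},{"xyz":[0.102,0.123,0.08],"roll":0,"jaw":1},{"xyz":[0.102,0.123,0.11],"roll":0,"jaw":1},{"xyz":[0.102,0.123,0.137],"roll":0,"jaw":1}]'
python3 to.py 12.8 20 48
```

```text
time_s: 2.1
ee_pos: [512.7, 241.6, 182.4]
ee_rot: [180.0, 0.1, 10.6]
force: [-0.4, 0.3, 0.1]
gripper_width: 0.5
now stand-xyz rel mouth [11.7 21.8 47.4] yaw [180.    0.1  10.6] F [-0.4  0.3  0.1] w 0.5111941697495213 t 2.1
shift [ 1.1  1.8 -0.6]
```

```bash
python3 -m pendant '[{"xyz":[0,-0.01,-0.004],"roll":0,"jaw":1},{"xyz":[0,-0.02,-0.008],"roll":0,"jaw":1},{"xyz":[0,-0.03,-0.011],"roll":0,"jaw":1},{"xyz":[0,-0.04,-0.011],"roll":0,"jaw":1},{"xyz":[0,-0.05,-0.008],"roll":0,"jaw":1},{"xyz":[0,-0.06,-0.005],"roll":0,"jaw":1},{"xyz":[0,-0.07,-0.002],"roll":0,"jaw":1},{"xyz":[0,-0.078,0],"roll":0,"jaw":1}]'
python3 - <<'E'
from h import *
im,d,P=cloud('top'); cv2.imwrite('pics/top1.png',cv2.resize(im[130:270,110:290],None,fx=4,fy=4)); np.save('top1.npy',P)
E
python3 to.py -5 -15 85
```

```text
time_s: 3.1
ee_pos: [498.4, 319.0, 183.3]
ee_rot: [180.0, 0.1, 10.6]
force: [-0.5, -0.9, 0.9]
gripper_width: 0.1
now stand-xyz rel mouth [ 11.7 101.5  48.2] yaw [-180.     0.1   10.6] F [-0.   0.1  0.2] w 0.40907178281311013 t 3.15
shift [-16.9 116.4 -36.9]
```

View pics/top1.png

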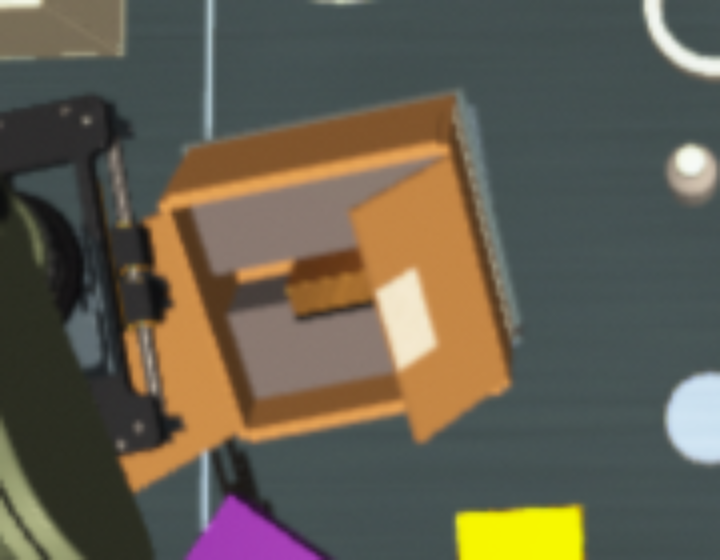

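The left flap leans far out, with its edge at about (130,490) in the crop. Now the right flap: up, across and down between the edges.

```bash
python3 -m pendant '[{"xyz":[0,0.015,-0.01],"roll":0,"jaw":1},{"xyz":[0,0.03,-0.04],"roll":0,"jaw":1},{"xyz":[0,0.06,-0.05],"roll":0,"jaw":1},{"xyz":[0,0.09,-0.05],"roll":0,"jaw":1},{"xyz":[0,0.115,-0.05],"roll":0,"jaw":1},{"xyz":[0,0.115,-0.03],"roll":0,"jaw":1},{"xyz":[0,0.115,-0.01],"roll":0,"jaw":1},{"xyz":[0,0.115,0.002],"roll":0,"jaw":1}]'
python3 to.py 12 -14 46
```

```text
time_s: 4.15
ee_pos: [520.1, 204.6, 182.1]
ee_rot: [-180.0, -0.0, 10.5]
force: [0.6, 0.3, 1.3]
gripper_width: 0.2
now stand-xyz rel mouth [ 12.2 -15.9  47.1] yaw [-180.    -0.    10.5] F [0.6 0.3 1.3] w 0.18200887560925247 t 4.15
shift [-0.2 -1.9  1.1]
```

```bash
python3 -m pendant '[{"xyz":[0,0.01,-0.004],"roll":0,"jaw":1},{"xyz":[0,0.02,-0.01],"roll":0,"jaw":1},{"xyz":[0,0.032,-0.015],"roll":0,"jaw":1},{"xyz":[0,0.044,-0.016],"roll":0,"jaw":1},{"xyz":[0,0.056,-0.013],"roll":0,"jaw":1},{"xyz":[0,0.067,-0.008],"roll":0,"jaw":1},{"xyz":[0,0.078,-0.003],"roll":0,"jaw":1},{"xyz":[0,0.087,0],"roll":0,"jaw":1}]'
python3 to.py
python3 -m pendant '[{"xyz":[0,-0.015,-0.01],"roll":0,"jaw":1},{"xyz":[0,-0.03,-0.04],"roll":0,"jaw":0.7},{"xyz":[-0.02,-0.04,-0.09],"roll":0,"jaw":0.4},{"xyz":[-0.05,-0.04,-0.13],"roll":0,"jaw":0},{"xyz":[-0.1,-0.02,-0.15],"roll":0,"jaw":0},{"xyz":[-0.15,0,-0.15],"roll":0,"jaw":0},{"xyz":[-0.2,0,-0.15],"roll":0,"jaw":0},{"xyz":[-0.2,0,-0.15],"roll":0,"jaw":0}]'
python3 - <<'E'
from fit import *
np.set_printoptions(suppress=True,precision=3,linewidth=160)
im,d,P=cloud('top'); cv2.imwrite('pics/top2.png',cv2.resize(im[130:270,110:290],None,fx=4,fy=4)); np.save('top2.npy',P)
Q=P.reshape(-1,3);Q=Q[np.isfinite(Q).all(1)&(Q[:,2]>15)&(np.hypot(Q[:,0]-505,Q[:,1]-218)<190)]
print(fit(Q,[505.2,218.5,.184,2.2,2.2,-6,0]))
print(fit(Q,[505.2,218.5,.184,2.2,2.2,6,0]))
E
python3 to.py
```

```text
time_s: 5.15
ee_pos: [535.9, 119.2, 181.2]
ee_rot: [-180.0, 0.1, 10.6]
force: [-0.6, 0.8, -0.7]
gripper_width: 0.3
now stand-xyz rel mouth [  12.1 -102.8   46.2] yaw [-180.     0.1   10.6] F [-0.6  0.8 -0.7] w 0.3402169246550085 t 5.15
time_s: 6.15
ee_pos: [336.9, 83.3, 333.3]
ee_rot: [-180.0, -0.2, 10.6]
force: [0.5, 0.5, 0.4]
gripper_width: 67.6
(array([505.303, 218.455,   0.186,   2.439,   0.411,  -8.733,  -0.153]), np.float64(0.9739411396618536), 7275)
(array([505.297, 218.453,   0.186,   2.441,   0.411,  -8.733,  -0.157]), np.float64(0.9775777612303003), 7275)
now stand-xyz rel mouth [-188.2 -101.6  198.2] yaw [-180.    -0.2   10.7] F [ 0.3  0.  -0.7] w 71.43034440644841 t 6.2
```

View pics/top2.png

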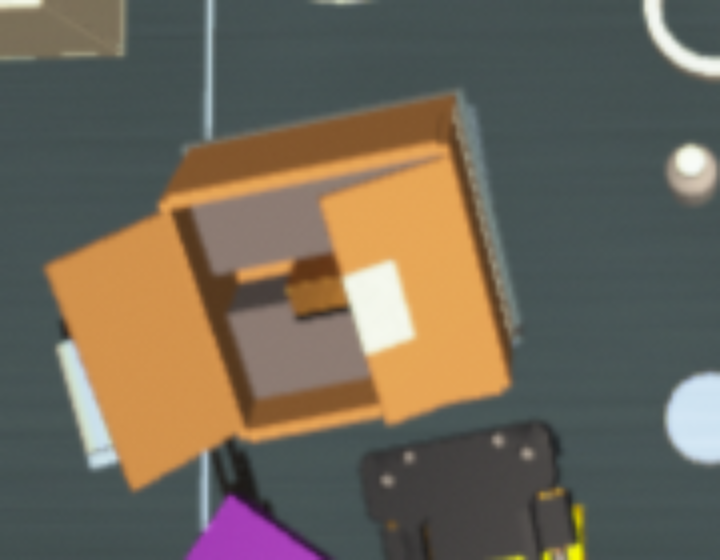

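The left flap reads 2.44 rad. The right one was pressed shut, to 0.41 rad: the finger most likely came down on its edge instead of inside it. I'll go in deeper with more clearance and lift it along its swing.

```bash
python3 -m pendant '[{"xyz":[0.05,-0.03,0],"roll":0,"jaw":1},{"xyz":[0.105,-0.06,0],"roll":0,"jaw":1},{"xyz":[0.16,-0.09,0],"roll":0,"jaw":1},{"xyz":[0.221,-0.12,0.01],"roll":0,"jaw":1},{"xyz":[0.221,-0.12,0.06],"roll":0,"jaw":1},{"xyz":[0.221,-0.12,0.11],"roll":0,"jaw":1},{"xyz":[0.221,-0.12,0.15],"roll":0,"jaw":1},{"xyz":[0.221,-0.12,0.185],"roll":0,"jaw":1}]'
python3 to.py 33 2 13
python3 - <<'E'
from fit import *
im,d,P=cloud('top'); cv2.imwrite('pics/top3.png',cv2.resize(im[130:270,110:290],None,fx=4,fy=4))
E
```

```text
time_s: 7.2
ee_pos: [535.3, 243.0, 144.4]
ee_rot: [-180.0, 0.1, 10.7]
force: [0.1, 0.6, 0.1]
gripper_width: 0.6
now stand-xyz rel mouth [34.2 19.1  9.4] yaw [-180.     0.1   10.7] F [0.1 0.6 0.1] w 0.6061589314053253 t 7.2
shift [-1.2 17.1 -3.6]
```

View pics/top3.png

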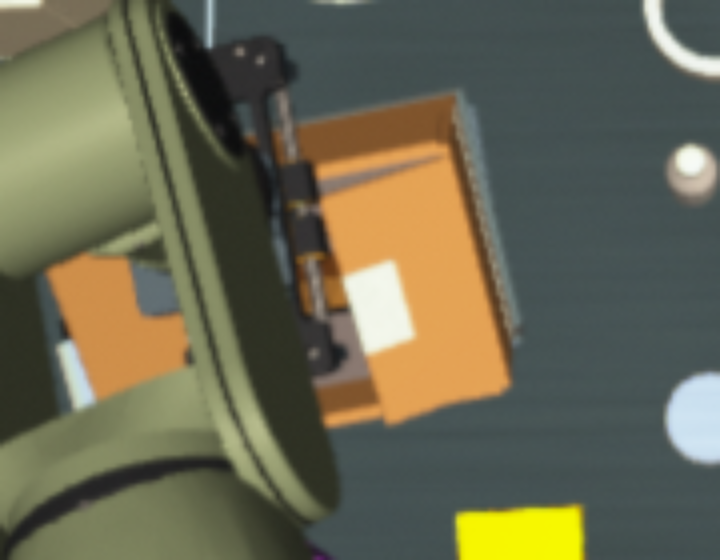

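```bash
python3 -m pendant '[{"xyz":[-0.001,0.017,-0.004],"roll":0,"jaw":1},{"xyz":[-0.008,0.022,-0.015],"roll":0,"jaw":1},{"xyz":[-0.014,0.029,-0.026],"roll":0,"jaw":1},{"xyz":[-0.019,0.037,-0.034],"roll":0,"jaw":1},{"xyz":[-0.023,0.046,-0.041],"roll":0,"jaw":1},{"xyz":[-0.025,0.057,-0.045],"roll":0,"jaw":1},{"xyz":[-0.027,0.067,-0.048],"roll":0,"jaw":1},{"xyz":[-0.028,0.079,-0.049],"roll":0,"jaw":1}]'
python3 - <<'E'
from fit import *
for n in('top','side'):
    im,d,P=cloud(n); np.save(n+'4.npy',P); cv2.imwrite(f'pics/{n}4.png',cv2.resize(im[130:270,110:290] if n=='top' else im[100:220,180:330],None,fx=4,fy=4))
    p=local(P.reshape(-1,3),[505.2,218.4,.185,0,0,0,0]);i=np.isfinite(p).all(1)&(abs(p[:,0])<70)&(p[:,2]>12)&(p[:,2]<75)&(p[:,1]<-10)&(p[:,1]>-150)
    y=82+p[i,1]; n_=p[i,2]; print(n,i.sum(),np.histogram(np.arctan2(n_,y),np.arange(0,3,.15)))
E
python3 to.py
```

```text
time_s: 8.25
ee_pos: [521.7, 158.1, 196.0]
ee_rot: [-180.0, -0.0, 10.6]
force: [0.3, 0.3, 1.2]
gripper_width: 0.5
top 174 (array([  0,   0,   0,   0,   0,   0,   0,   0,   0,   0, 128,  46,   0,
         0,   0,   0,   0,   0,   0]), array([0.  , 0.15, 0.3 , 0.45, 0.6 , 0.75, 0.9 , 1.05, 1.2 , 1.35, 1.5 ,
       1.65, 1.8 , 1.95, 2.1 , 2.25, 2.4 , 2.55, 2.7 , 2.85]))
side 912 (array([  0,   0,   0,   0,   0,   0,   0,   9,  10,   4, 253, 500, 102,
        33,   1,   0,   0,   0,   0]), array([0.  , 0.15, 0.3 , 0.45, 0.6 , 0.75, 0.9 , 1.05, 1.2 , 1.35, 1.5 ,
       1.65, 1.8 , 1.95, 2.1 , 2.25, 2.4 , 2.55, 2.7 , 2.85]))
now stand-xyz rel mouth [  5.1 -62.5  60.8] yaw [180.    0.   10.5] F [0.1 0.2 0.2] w 0.3698701761255207 t 8.35
```

View pics/top4.png

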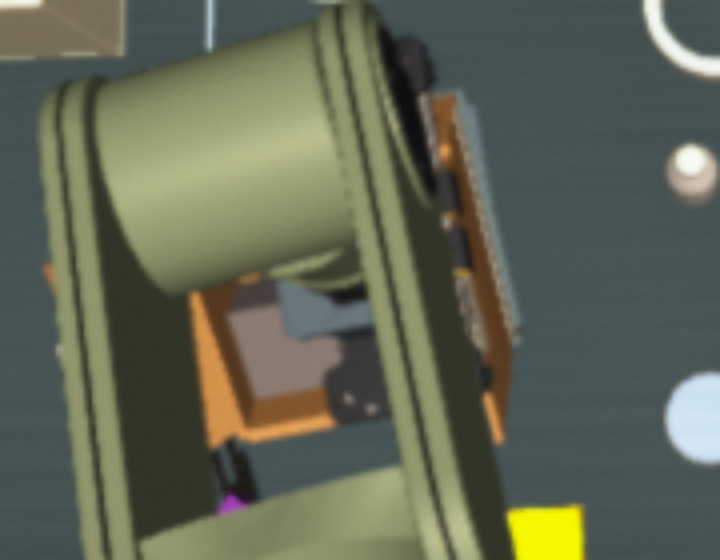

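The right flap is now about upright. I'll finish the swing, withdraw, and re-measure with the block in full view.

```bash
python3 -m pendant '[{"xyz":[0.001,0.008,0.002],"roll":0,"jaw":1},{"xyz":[0.003,0.016,0.005],"roll":0,"jaw":1},{"xyz":[0.005,0.024,0.008],"roll":0,"jaw":1},{"xyz":[0.006,0.034,0.011],"roll":0,"jaw":1},{"xyz":[0.006,0.042,0.013],"roll":0,"jaw":1},{"xyz":[0.006,0.042,0.013],"roll":0,"jaw":1},{"xyz":[0.006,0.03,0.01],"roll":0,"jaw":1},{"xyz":[0.006,0.015,0],"roll":0,"jaw":1}]'
python3 -m pendant '[{"xyz":[0,0,-0.04],"roll":0,"jaw":1},{"xyz":[0,0,-0.09],"roll":0,"jaw":0.7},{"xyz":[-0.02,0,-0.12],"roll":0,"jaw":0.5},{"xyz":[-0.06,0,-0.12],"roll":0,"jaw":0.4},{"xyz":[-0.1,0,-0.12],"roll":0,"jaw":0.3},{"xyz":[-0.15,0,-0.12],"roll":0,"jaw":0.3},{"xyz":[-0.18,0,-0.12],"roll":0,"jaw":0.3},{"xyz":[-0.18,0,-0.12],"roll":0,"jaw":0.3}]'
python3 - <<'E'
from fit import *
np.set_printoptions(suppress=True,precision=3,linewidth=160)
im,d,P=cloud('top'); cv2.imwrite('pics/top5.png',cv2.resize(im[130:270,110:290],None,fx=4,fy=4)); np.save('top5.npy',P)
Q=P.reshape(-1,3);p=local(Q,[505.2,218.4,.185,0,0,0,0]);k=np.isfinite(Q).all(1)&(Q[:,2]>15)&(Q[:,2]<215)&(abs(p[:,0])<95)&(abs(p[:,1])<170);Q=Q[k]
print(fit(Q,[505.2,218.5,.184,2.4,2.2,-8,0]))
p=local(P,[505.2,218.4,.185,0,0,0,0]); i=(abs(p[...,0])<10)&(abs(p[...,2]+8)<4)&(abs(p[...,1])<70)
print('block top',i.sum(),p[i].mean(0),np.percentile(p[i],[1,99],axis=0))
E
python3 to.py
```

```text
time_s: 9.35
ee_pos: [529.8, 146.2, 196.1]
ee_rot: [-180.0, 0.0, 10.6]
force: [1.0, 0.6, -0.1]
gripper_width: 0.2
time_s: 10.35
ee_pos: [351.8, 112.7, 317.3]
ee_rot: [-180.0, -0.2, 10.7]
force: [-0.0, 1.2, 0.7]
gripper_width: 63.7
(array([505.465, 218.242,   0.188,   2.43 ,   2.497,  -7.459,  -0.559]), np.float64(0.9340927847371923), 8194)
block top 255 [-0.105 -8.08  -9.048] [[ -9.832 -47.628 -11.782]
 [  9.793  31.559  -5.951]]
now stand-xyz rel mouth [-168.7  -75.5  182.1] yaw [-180.    -0.2   10.7] F [-0.7 -0.1 -0. ] w 63.84165338581845 t 10.4
```

View pics/top5.png

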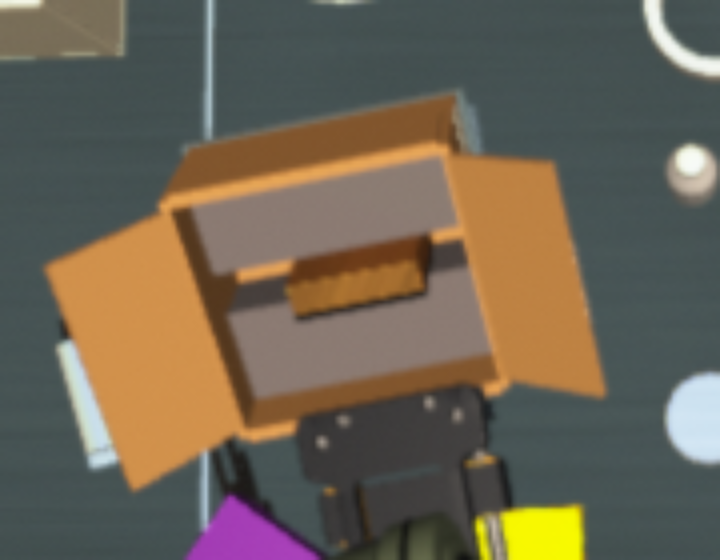

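Both flaps measure about 2.43 and 2.50 rad, and the block lies at u=0, y=−8. The tool can't tilt, so I'll grip the block's two 24 mm end faces (jaws along y). It can then turn about the pads to upright. First I hover with the jaws turned 90° and check with the wrist camera.

```bash
sed -i 's/q=\[505.2,218.0,.184\]/q=[505.3,218.4,.186]/' to.py; python3 -m pendant '[{"xyz":[0.02,-0.008,0],"roll":-10.5,"jaw":0},{"xyz":[0.05,-0.02,0],"roll":-21,"jaw":0},{"xyz":[0.08,-0.03,0],"roll":-31.5,"jaw":0},{"xyz":[0.11,-0.042,0],"roll":-42,"jaw":0},{"xyz":[0.14,-0.054,0],"roll":-52.5,"jaw":0},{"xyz":[0.16,-0.062,0],"roll":-63,"jaw":0},{"xyz":[0.18,-0.0675,0.02],"roll":-73.5,"jaw":0},{"xyz":[0.18,-0.0675,0.04],"roll":-84,"jaw":0}]' >/dev/null
python3 -m pendant '[{"xyz":[0,0,0],"roll":-6,"jaw":0},{"xyz":[0,0,0],"roll":-6,"jaw":0},{"xyz":[0,0,0],"roll":-6,"jaw":0},{"xyz":[0,0,0],"roll":-6,"jaw":0},{"xyz":[0,0,0],"roll":-6,"jaw":0},{"xyz":[0,0,0],"roll":-6,"jaw":0},{"xyz":[0,0,0],"roll":-6,"jaw":0},{"xyz":[0,0,0],"roll":-6,"jaw":0}]'
python3 to.py 11 -8 42
python3 - <<'E'
from fit import *
np.set_printoptions(suppress=True,precision=1)
im,d,P=cloud('wrist'); cv2.imwrite('pics/wrist1.png',im)
p=local(P,[505.3,218.4,.186,0,0,0,0]); i=(abs(p[...,0])<16)&(abs(p[...,2]+8)<6)&(abs(p[...,1])<75)
print('block top',i.sum(),np.percentile(p[i],[1,50,99],axis=0))
j=(abs(p[...,0]+45)<25)&(abs(p[...,2]+40)<12)&(abs(p[...,1])<70); print('packing n',np.median(p[j],0))
E
```

```text
time_s: 12.4
ee_pos: [517.8, 211.6, 276.0]
ee_rot: [180.0, -0.0, 100.6]
force: [-0.2, -0.5, -0.4]
gripper_width: 90.7
now stand-xyz rel mouth [ 11.1  -9.  141. ] yaw [180.   -0.  100.6] F [-0.2 -0.5 -0.4] w 90.73297547784932 t 12.4
shift [ 0.9 -0.1 99. ]
block top 2037 [[-15.2 -48.2 -12.2]
 [ -2.4  -8.9  -6.3]
 [  8.5  30.1  -4.6]]
packing n [-46.9   2.2 -38.2]
```

View pics/wrist1.png

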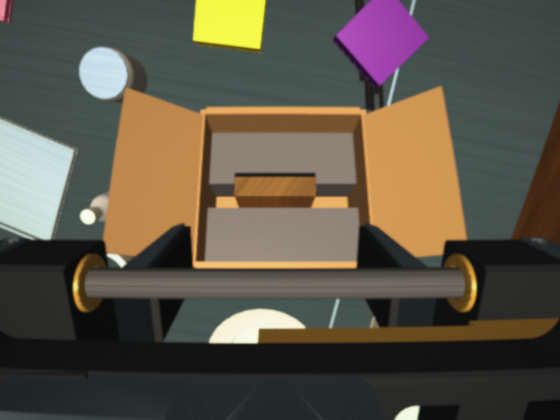

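The wrist view (block top at (235–315,185)) puts the block at y=−9, midway between the fingers. Descending and closing.

```bash
python3 -m pendant '[{"xyz":[0,0,0.04],"roll":0,"jaw":0},{"xyz":[0,0,0.085],"roll":0,"jaw":0},{"xyz":[0,0,0.12],"roll":0,"jaw":0},{"xyz":[0,0,0.14],"roll":0,"jaw":0},{"xyz":[0,0,0.155],"roll":0,"jaw":0},{"xyz":[0,0,0.167],"roll":0,"jaw":0},{"xyz":[0,0,0.167],"roll":0,"jaw":0},{"xyz":[0,0,0.167],"roll":0,"jaw":0}]'
python3 to.py
python3 -m pendant '[{"xyz":[0,0,0],"roll":0,"jaw":0.1},{"xyz":[0,0,0],"roll":0,"jaw":0.3},{"xyz":[0,0,0],"roll":0,"jaw":0.4},{"xyz":[0,0,0],"roll":0,"jaw":0.4},{"xyz":[0,0,0],"roll":0,"jaw":0.4},{"xyz":[0,0,0],"roll":0,"jaw":0.4},{"xyz":[0,0,0],"roll":0,"jaw":0.4},{"xyz":[0,0,0],"roll":0,"jaw":0.4}]' 25
```

```text
time_s: 13.45
ee_pos: [518.4, 211.9, 109.7]
ee_rot: [179.9, -0.0, 100.6]
force: [-0.4, -0.7, -0.2]
gripper_width: 91.6
now stand-xyz rel mouth [ 11.7  -8.8 -25.3] yaw [179.9  -0.  100.6] F [-0.4 -0.7 -0.2] w 91.6079574096943 t 13.45
time_s: 14.45
ee_pos: [518.2, 211.8, 109.6]
ee_rot: [179.9, -0.0, 100.6]
force: [0.2, -0.4, 5.2]
gripper_width: 79.6
```

```bash
python3 -m pendant '[{"xyz":[0,-0.005,-0.0087],"roll":0,"jaw":0.4},{"xyz":[0,-0.01,-0.0173],"roll":0,"jaw":0.4},{"xyz":[0,-0.016,-0.0277],"roll":0,"jaw":0.4},{"xyz":[0,-0.022,-0.0381],"roll":0,"jaw":0.4},{"xyz":[0,-0.028,-0.0485],"roll":0,"jaw":0.4},{"xyz":[0,-0.035,-0.0606],"roll":0,"jaw":0.4},{"xyz":[0,-0.042,-0.0727],"roll":0,"jaw":0.4},{"xyz":[0,-0.05,-0.0866],"roll":0,"jaw":0.4}]'
python3 to.py
python3 - <<'E'
from fit import *
np.set_printoptions(suppress=True,precision=1)
im,d,P=cloud('side'); cv2.imwrite('pics/side5.png',cv2.resize(im[60:220,170:350],None,fx=4,fy=4)); np.save('side5.npy',P)
E
```

```text
time_s: 15.45
ee_pos: [467.8, 202.3, 196.2]
ee_rot: [-179.9, 0.0, 100.6]
force: [-0.7, -0.1, -0.5]
gripper_width: 79.8
now stand-xyz rel mouth [-39.9  -8.9  61.2] yaw [-179.9    0.   100.6] F [-0.7 -0.1 -0.5] w 79.79446543547402 t 15.45
```

View pics/side5.png

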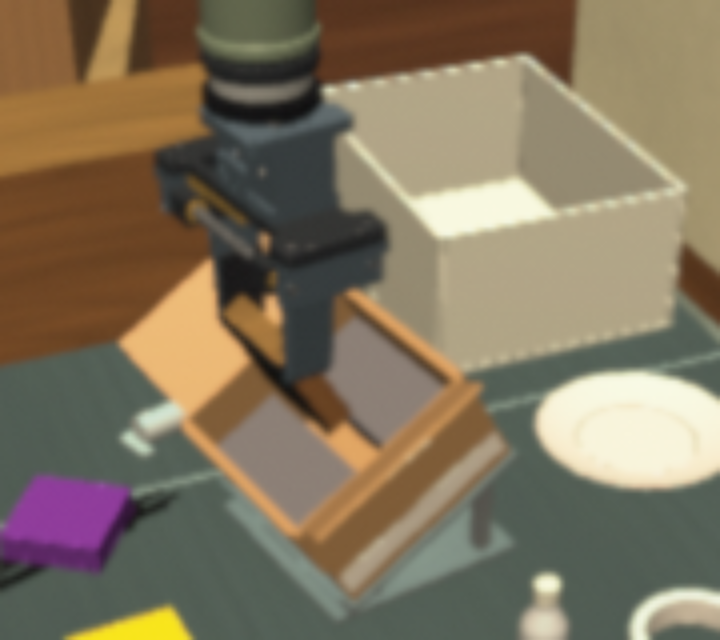

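The block is out of the gap, held firmly but still tilted 30°. I'll lower the grip to 10 N and press the block's foot gently against the inside of the carton's high rim. That turns it upright between the pads.

```bash
python3 -m pendant '[{"xyz":[0,0,-0.008],"roll":0,"jaw":0.4},{"xyz":[0,0,-0.015],"roll":0,"jaw":0.4},{"xyz":[0,0.012,-0.015],"roll":0,"jaw":0.4},{"xyz":[0,0.024,-0.015],"roll":0,"jaw":0.4},{"xyz":[0,0.036,-0.015],"roll":0,"jaw":0.4},{"xyz":[0,0.048,-0.015],"roll":0,"jaw":0.4},{"xyz":[0,0.055,-0.015],"roll":0,"jaw":0.4},{"xyz":[0,0.055,-0.015],"roll":0,"jaw":0.4}]' 10
python3 to.py 54 -8.9 76
cat > blk.py <<'E'
from fit import *
# tilt of held block from side-camera (or top) points near TCP, in stand x-z plane
T=tcp(); im,d,P=cloud('side')
Rz=R.from_euler('z',.186).as_matrix(); l=(P.reshape(-1,3)-T[:3,3])@Rz
k=np.isfinite(l).all(1)&(abs(l[:,1])<39)&(l[:,2]<22)&(l[:,2]>-70)&(abs(l[:,0])<60)
l=l[k];hsv=cv2.cvtColor(im,cv2.COLOR_BGR2HSV).reshape(-1,3)[k]
np.set_printoptions(suppress=True,precision=1); print(len(l),'z',np.percentile(l[:,2],[2,98]))
for z in range(-70,25,8):
    m=abs(l[:,2]-z)<4
    if m.sum()>4: print(z,m.sum(),'x',np.percentile(l[m,0],[3,50,97]),'y',np.percentile(l[m,1],[3,97]))
E
python3 blk.py
```

```text
time_s: 16.5
ee_pos: [523.1, 212.6, 210.2]
ee_rot: [-180.0, 0.0, 100.6]
force: [-0.4, 0.7, -0.5]
gripper_width: 79.9
now stand-xyz rel mouth [16.4 -9.  75.2] yaw [-180.     0.   100.6] F [-0.4  0.7 -0.5] w 79.89675272288737 t 16.5
shift [ 0.1 37.6 -0.8]
308 z [-58.3  21.5]
-62 8 x [17.5 57.4 59.3] y [-26.4  31.2]
-54 21 x [13.  19.6 55.7] y [-38.6  18.1]
-46 19 x [ 8.3 11.8 50.2] y [-38.1  33.1]
-38 43 x [ 3.9 47.  52.5] y [-37.6  20.9]
-30 11 x [-1.3  1.6 10. ] y [-37.9  34.2]
-22 11 x [-4.1 -3.2  6.5] y [-36.9  21.8]
-14 16 x [-10.1  -7.1   1.6] y [-38.9  36.3]
-6 10 x [-14.5 -13.6 -11.4] y [-28.6  26.9]
2 15 x [-19.6 -17.2 -15.6] y [-38.5  31. ]
10 52 x [-22.4 -19.3 -12.1] y [-36.   36.5]
18 102 x [-17.6  -9.9   3.1] y [-34.3  38. ]
```

```bash
python3 -m pendant '[{"xyz":[0,0.006,0],"roll":0,"jaw":0.4},{"xyz":[0,0.012,0],"roll":0,"jaw":0.4},{"xyz":[0,0.017,0],"roll":0,"jaw":0.4},{"xyz":[0,0.022,0],"roll":0,"jaw":0.4},{"xyz":[0,0.027,0],"roll":0,"jaw":0.4},{"xyz":[0,0.032,0],"roll":0,"jaw":0.4},{"xyz":[0,0.037,0],"roll":0,"jaw":0.4},{"xyz":[0,0.037,0],"roll":0,"jaw":0.4}]'
python3 to.py; python3 blk.py
```

```text
time_s: 17.55
ee_pos: [560.0, 219.6, 210.6]
ee_rot: [179.9, -0.0, 100.6]
force: [-0.2, 0.1, -1.6]
gripper_width: 79.8
now stand-xyz rel mouth [53.9 -9.  75.6] yaw [179.9  -0.  100.6] F [-0.2  0.1 -1.6] w 79.82886915468042 t 17.55
462 z [-60.3  21.2]
-62 17 x [-14.9 -13.   22.5] y [-36.6  33.9]
-54 33 x [-16.  -14.3   3.8] y [-38.   36.4]
-46 32 x [-17.2 -15.   -3.3] y [-38.8  29.3]
-38 35 x [-17.9 -15.9  13.4] y [-38.  31.]
-30 40 x [-18.6 -16.9  -3.6] y [-38.6  33.9]
-22 33 x [-19.2 -17.5  -0.1] y [-38.2  36.2]
-14 36 x [-20.8 -18.6 -16.8] y [-37.6  37.7]
-6 28 x [-21.2 -19.6 -17.3] y [-33.2  36. ]
2 37 x [-22.1 -20.3 -18.6] y [-37.7  34.4]
10 32 x [-23.2 -21.4  11.5] y [-34.2  37.2]
18 139 x [-22.5 -12.2   5.2] y [-34.5  38. ]
```

Tilt is down from 30° to 6.7°. One more 5.5 mm nudge, then lift.

```bash
python3 -m pendant '[{"xyz":[0,0.003,0],"roll":0,"jaw":0.4},{"xyz":[0,0.0055,0],"roll":0,"jaw":0.4},{"xyz":[0,0.0055,0],"roll":0,"jaw":0.4},{"xyz":[0,0.0,-0.005],"roll":0,"jaw":0.4},{"xyz":[0,-0.006,-0.02],"roll":0,"jaw":0.4},{"xyz":[0,-0.01,-0.06],"roll":0,"jaw":0.4},{"xyz":[0,-0.01,-0.1],"roll":0,"jaw":0.4},{"xyz":[0,-0.01,-0.1],"roll":0,"jaw":0.4}]'
python3 to.py; python3 blk.py
python3 - <<'E'
from h import *
T=tcp(); np.set_printoptions(suppress=True,precision=1)
print(T[:3,:3].T@(np.array([584.4,-165,T[2,3]])-T[:3,3]))
E
```

```text
time_s: 18.6
ee_pos: [550.8, 218.2, 315.7]
ee_rot: [179.4, -0.1, 100.6]
force: [1.2, 0.1, -1.8]
gripper_width: 80.2
now stand-xyz rel mouth [ 44.7  -8.6 180.7] yaw [179.4  -0.1 100.6] F [ 1.2  0.1 -1.8] w 80.15599063084177 t 18.6
549 z [-58.4  20.2]
-62 16 x [-20.7 -18.8  -3.6] y [-38.3  27.4]
-54 39 x [-21.1 -19.6  -5.7] y [-38.2  34.2]
-46 42 x [-21.3 -20.   -6.6] y [-38.6  33.8]
-38 44 x [-21.9 -19.9 -15.3] y [-38.1  35.4]
-30 45 x [-21.9 -20.2 -11.9] y [-38.2  34.2]
-22 49 x [-22.2 -20.5   3. ] y [-38.5  37.6]
-14 46 x [-22.2 -20.3  -5.8] y [-38.6  36.7]
-6 47 x [-23.3 -20.7  -8. ] y [-38.5  32.4]
2 39 x [-22.9 -21.2 -20.3] y [-37.3  34.3]
10 48 x [-23.6 -21.8  -0.3] y [-38.1  37.5]
18 134 x [-23.5 -13.4   2.6] y [-34.2  37.3]
[-382.6  -36.5   -0.5]
```

Tilt is now about 2°. Carrying it to the tray at height, with the underside about 250 mm up, well above the bottle.

```bash
python3 -m pendant '[{"xyz":[-0.02,-0.002,0],"roll":0,"jaw":0.4},{"xyz":[-0.055,-0.004,0],"roll":0,"jaw":0.4},{"xyz":[-0.1,-0.008,0],"roll":0,"jaw":0.4},{"xyz":[-0.15,-0.012,0],"roll":0,"jaw":0.4},{"xyz":[-0.2,-0.016,0],"roll":0,"jaw":0.4},{"xyz":[-0.24,-0.02,0],"roll":0,"jaw":0.4},{"xyz":[-0.27,-0.024,0],"roll":0,"jaw":0.4},{"xyz":[-0.29,-0.027,0],"roll":0,"jaw":0.4}]' 15
python3 -m pendant '[{"xyz":[-0.02,0,0],"roll":0,"jaw":0.4},{"xyz":[-0.045,0,0],"roll":0,"jaw":0.4},{"xyz":[-0.07,0,0],"roll":0,"jaw":0.4},{"xyz":[-0.092,0,0.02],"roll":0,"jaw":0.4},{"xyz":[-0.092,0,0.06],"roll":0,"jaw":0.4},{"xyz":[-0.092,0,0.11],"roll":0,"jaw":0.4},{"xyz":[-0.092,0,0.16],"roll":0,"jaw":0.4},{"xyz":[-0.092,0,0.2],"roll":0,"jaw":0.4}]'
python3 blk.py; python3 - <<'E'
from h import *
im,d,P=cloud('side'); cv2.imwrite('pics/side6.png',cv2.resize(im[140:340,240:440],None,fx=3,fy=3))
p=P.reshape(-1,3); k=np.isfinite(p).all(1)&(abs(p[:,0]-584)<45)&(abs(p[:,1]+165)<60)&(p[:,2]<15)
print('floor z',np.percentile(p[k,2],[5,50,95]),k.sum(), env.state()['force'], env.state()['ee_pos'])
E
```

```text
time_s: 19.65
ee_pos: [575.1, -74.8, 309.1]
ee_rot: [-179.8, -0.0, 100.5]
force: [0.5, 0.7, -0.9]
gripper_width: 79.8
time_s: 20.65
ee_pos: [592.4, -162.7, 108.1]
ee_rot: [-179.9, -0.1, 100.7]
force: [-0.1, -0.0, -0.3]
gripper_width: 80.0
773 z [-58.6  20.7]
-62 21 x [-22.4 -20.7 -16.8] y [-38.9  32.8]
-54 56 x [-24.  -20.9   0.4] y [-38.7  34.7]
-46 57 x [-23.6 -21.2  -8.7] y [-38.6  33.6]
-38 52 x [-23.7 -21.4 -19. ] y [-38.4  34.3]
-30 54 x [-23.9 -21.4 -16.8] y [-38.5  33.6]
-22 55 x [-24.2 -21.7 -19.8] y [-38.1  36.2]
-14 54 x [-24.8 -21.9 -20. ] y [-36.7  35.3]
-6 56 x [-24.4 -21.8 -20.2] y [-36.4  36. ]
2 57 x [-24.7 -22.1 -20. ] y [-36.3  34. ]
10 58 x [-24.3 -21.9 -10.8] y [-36.   37.9]
18 253 x [-22.9 -12.9   1.8] y [-34.9  37.3]
floor z [1.09093409 3.83382836 6.45856996] 970 [-0.72751468  0.62372921 -0.70426694] [ 589.63800821 -161.82502198  105.51611825]
```

```bash
python3 -m pendant '[{"xyz":[0,0,0.008],"roll":0,"jaw":0.4},{"xyz":[0,0,0.016],"roll":0,"jaw":0.4},{"xyz":[0,0,0.023],"roll":0,"jaw":0.4},{"xyz":[0,0,0.029],"roll":0,"jaw":0.4},{"xyz":[0,0,0.033],"roll":0,"jaw":0.4},{"xyz":[0,0,0.036],"roll":0,"jaw":0.4},{"xyz":[0,0,0.038],"roll":0,"jaw":0.4},{"xyz":[0,0,0.038],"roll":0,"jaw":0.4}]' 10
python3 -m pendant '[{"xyz":[0,0,0],"roll":0,"jaw":0.4},{"xyz":[0,0,0.0005],"roll":0,"jaw":0.4},{"xyz":[0,0,0.001],"roll":0,"jaw":0.4},{"xyz":[0,0,0.001],"roll":0,"jaw":0.4},{"xyz":[0,0,0.0015],"roll":0,"jaw":0.4},{"xyz":[0,0,0.002],"roll":0,"jaw":0.4},{"xyz":[0,0,0.002],"roll":0,"jaw":0.4},{"xyz":[0,0,0.002],"roll":0,"jaw":0.4}]'
python3 blk.py
```

```text
time_s: 21.75
ee_pos: [593.0, -162.9, 72.4]
ee_rot: [-180.0, -0.0, 100.6]
force: [1.1, -0.5, -0.5]
gripper_width: 79.6
time_s: 22.75
ee_pos: [593.1, -162.9, 70.5]
ee_rot: [180.0, -0.0, 100.6]
force: [0.4, -0.3, -1.2]
gripper_width: 79.9
1287 z [-69.3  20.7]
-70 332 x [-58.1 -33.2  51.6] y [-36.8  36.2]
-62 229 x [-55.1 -23.3  56.4] y [-38.   27.4]
-54 51 x [-23.2 -20.8  53. ] y [-37.7  34.6]
-46 58 x [-23.4 -21.4  -5.5] y [-38.6  35.1]
-38 53 x [-23.3 -21.  -14.1] y [-38.4  35.1]
-30 47 x [-24.2 -21.6  -3.7] y [-38.1  35.1]
-22 54 x [-23.8 -21.4  -8.8] y [-38.8  34. ]
-14 51 x [-23.9 -21.7 -19.3] y [-37.1  37.2]
-6 48 x [-23.8 -22.1 -20. ] y [-36.6  32.6]
2 55 x [-24.7 -22.  -20.1] y [-37.5  34.2]
10 60 x [-25.1 -22.   11.5] y [-37.6  38.3]
18 249 x [-23.5 -12.5   2.5] y [-35.   38.2]
```

```bash
python3 -m pendant '[{"xyz":[0,0,0.001],"roll":0,"jaw":0.4},{"xyz":[0,0,0.002],"roll":0,"jaw":0.4},{"xyz":[0,0,0.003],"roll":0,"jaw":0.4},{"xyz":[0,0,0.003],"roll":0,"jaw":0.4},{"xyz":[0,0,0.0035],"roll":0,"jaw":0.4},{"xyz":[0,0,0.0035],"roll":0,"jaw":0.4},{"xyz":[0,0,0.004],"roll":0,"jaw":0.4},{"xyz":[0,0,0.004],"roll":0,"jaw":0.4}]'
```

```text
time_s: 23.8
ee_pos: [593.0, -162.9, 66.5]
ee_rot: [-180.0, -0.0, 100.6]
force: [0.5, -0.3, -1.4]
gripper_width: 79.8
```

```bash
python3 -m pendant '[{"xyz":[0,0,0],"roll":0,"jaw":0.4},{"xyz":[0,0,0.0005],"roll":0,"jaw":0.4},{"xyz":[0,0,0.0005],"roll":0,"jaw":0.4},{"xyz":[0,0,0.001],"roll":0,"jaw":0.4},{"xyz":[0,0,0.001],"roll":0,"jaw":0.4},{"xyz":[0,0,0.0015],"roll":0,"jaw":0.4},{"xyz":[0,0,0.0015],"roll":0,"jaw":0.4},{"xyz":[0,0,0.0015],"roll":0,"jaw":0.4}]'
```

```text
time_s: 24.8
ee_pos: [593.0, -162.9, 65.0]
ee_rot: [180.0, -0.0, 100.6]
force: [0.1, 0.0, -1.3]
gripper_width: 80.1
```

```bash
python3 -m pendant '[{"xyz":[0,0,0.0005],"roll":0,"jaw":0.4},{"xyz":[0,0,0.0005],"roll":0,"jaw":0.4},{"xyz":[0,0,0.001],"roll":0,"jaw":0.4},{"xyz":[0,0,0.001],"roll":0,"jaw":0.4},{"xyz":[0,0,0.0015],"roll":0,"jaw":0.4},{"xyz":[0,0,0.0015],"roll":0,"jaw":0.4},{"xyz":[0,0,0.0015],"roll":0,"jaw":0.4},{"xyz":[0,0,0.0015],"roll":0,"jaw":0.4}]'; python3 blk.py | tail -3
```

```text
time_s: 25.8
ee_pos: [593.3, -162.8, 64.1]
ee_rot: [180.0, 0.0, 100.6]
force: [-0.7, 0.1, 5.4]
gripper_width: 79.5
2 52 x [-24.6 -22.1 -19.4] y [-37.4  35.3]
10 52 x [-25.1 -22.4  -6.3] y [-35.9  36.7]
18 256 x [-23.4 -13.1   2.5] y [-35.7  37.8]
```

The block is on the floor (5.4 N upward) and still held. Releasing in place, then straight up.

```bash
python3 -m pendant '[{"xyz":[0,0,0],"roll":0,"jaw":0.4},{"xyz":[0,0,0],"roll":0,"jaw":0.08},{"xyz":[0,0,0],"roll":0,"jaw":0.04},{"xyz":[0,0,0],"roll":0,"jaw":0},{"xyz":[0,0,0],"roll":0,"jaw":0},{"xyz":[0,0,0],"roll":0,"jaw":0},{"xyz":[0,0,0],"roll":0,"jaw":0},{"xyz":[0,0,0],"roll":0,"jaw":0}]' 5
python3 -m pendant '[{"xyz":[0,0,-0.005],"roll":0,"jaw":0},{"xyz":[0,0,-0.015],"roll":0,"jaw":0},{"xyz":[0,0,-0.03],"roll":0,"jaw":0},{"xyz":[0,0,-0.05],"roll":0,"jaw":0},{"xyz":[0,0,-0.08],"roll":0,"jaw":0},{"xyz":[0,0,-0.12],"roll":0,"jaw":0},{"xyz":[0,0,-0.16],"roll":0,"jaw":0},{"xyz":[0,0,-0.18],"roll":0,"jaw":0}]'
python3 - <<'E'
from fit import *
np.set_printoptions(suppress=True,precision=2)
im,d,P=cloud('side'); cv2.imwrite('pics/side7.png',cv2.resize(im[90:360,180:420],None,fx=2,fy=2))
t=R.from_euler('z',-12.9,degrees=True).as_matrix(); p=(P.reshape(-1,3)-[584.4,-165,4])@t
k=np.isfinite(p).all(1)&(abs(p[:,0])<62)&(abs(p[:,1])<80)&(p[:,2]>15)&(p[:,2]<95); b=p[k]
top=b[b[:,2]>75]; print('top face',len(top),np.percentile(top,[2,50,98],axis=0))
Rz=R.from_euler('z',.186+np.radians(12.9)).as_matrix(); f=b[(b[:,2]<70)]@Rz
for z in (20,35,50,65): m=abs(f[:,2]-z)<6; print(z,m.sum(),np.median(f[m],0))
im,d,P2=cloud('top'); Q=np.r_[P2.reshape(-1,3)]
q=local(Q,[505.2,218.4,.185,0,0,0,0]);k=np.isfinite(Q).all(1)&(Q[:,2]>15)&(Q[:,2]<215)&(abs(q[:,0])<95)&(abs(q[:,1])<170)
print(fit(Q[k],[505.2,218.5,.184,2.4,2.4,-200,0],False))
P0=np.load('top0.npy')
for n,(u,v) in dict(tin=(287,234),dropper=(283,172),tape=(275,131),tube=(133,228),bar=(450,226)).items(): print(n,P0[v,u],P2[v,u])
E
```

```text
time_s: 26.85
ee_pos: [593.0, -162.9, 63.5]
ee_rot: [180.0, -0.0, 100.6]
force: [0.2, -1.2, 0.3]
gripper_width: 91.4
time_s: 27.85
ee_pos: [593.9, -163.2, 247.7]
ee_rot: [179.7, 0.1, 100.6]
force: [-0.2, -0.3, -0.0]
gripper_width: 91.3
top face 260 [[-22.48 -37.86  75.47]
 [ -0.38  -2.53  78.65]
 [ 20.21  33.78  81.67]]
20 92 [-11.83 -11.84  20.28]
35 98 [-11.74 -12.36  34.91]
50 101 [-11.57 -13.68  50.24]
65 87 [-11.97 -10.04  64.05]
(array([ 505.53,  218.3 ,    0.19,    2.43,    2.45, -809.99,   -0.37]), np.float64(0.9469063732490355), 8279)
tin [431.61   1.26  57.34] [431.62   1.25  59.56]
dropper [583.64   9.33  92.94] [583.2    9.3   95.85]
tape [710.36  30.87  -0.71] [710.45  30.88  -1.09]
tube [450.49 408.02  26.63] [448.14 352.19 170.71]
bar [ 447.98 -425.95   13.41] [ 439.19 -171.9   653.94]
```

View pics/side7.png

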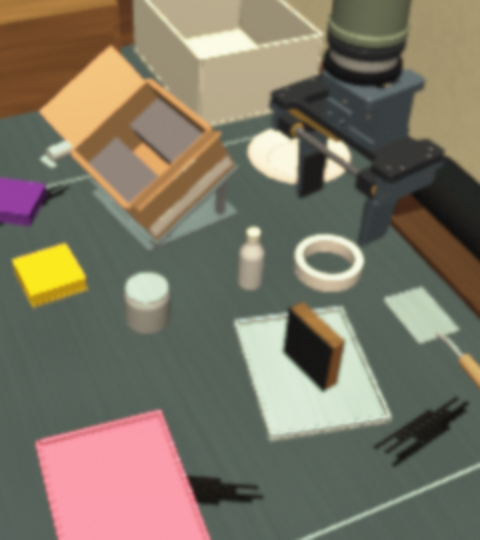

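The block stands upright in the tray: its face stays at the same offset (within 0.4 mm) from bottom to top, the top is about 80 mm above the floor, and it is near the tray's centre. Both flaps are open at about 2.43 and 2.45 rad. The tin, bottle and tape haven't moved. The left flap hides the tube and the arm hides the bar from the top camera, but nothing went near either. Handing in.

```bash
python3 -c "
from workcell import env
print(env.job_done(), env.state()['time_s'])"
```

```text
the job is handed in; nothing more can be done
the job is handed in; nothing more can be done
```

The block is standing upright in the aluminium tray and released, and both carton flaps are leaning well back. I handed in after about 28 s of the 72 s; no verdict is reported.

**What I did**
- **Flaps:** I swung both open with the shut fingers. The first try on the right flap pressed it further shut, to 0.41 rad. I went in deeper and lifted it along its swing.
- **Block:** The tool cannot tilt, so I gripped the block by its two end faces near the top edge and drew it out along the carton's tilt. I then pressed its foot against the inside of the carton's high rim to turn it upright in the grip.
- **Placing:** I set it down near the tray's centre until it touched (5.4 N upward), then let go and lifted straight up.

**Last checks**
- **Flaps:** About 2.43 rad (left) and 2.45 rad (right); both need 1.7.
- **Block:** Tilt well under 0.1 rad, top about 79 mm above the tray floor, and within about 3 mm of the tray's centre.
- **Bystanders:** The tin, bottle and tape roll read as unmoved. I could not re-measure the ink tube (behind the left flap) or the wooden bar (behind the arm) from the top camera. Part of the tube shows in about its old place in the last side picture; the bar was outside that crop. I moved nothing near the bar; the opened left flap hangs above the tube.
- **Robot:** Clear of everything, with the fingers about 180 mm above the release height.

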